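# Close the oil filter canister and screw its lid down snug

## Task

The new filter element is in: put the red lid on the blue oil filter canister with its three ears down through the gaps between the claws, and screw it clockwise until it comes up snug on its rubber seal. Stop there: overtightening strains the plastic ears. Leave the lid on and everything else on the bench where it is.

Things in the scene. Friction and masses are not known exactly. Their poses are not given: they have to be found in the camera images.
- lid_grip (a point): centre of the crossbar of the red plastic lid, which lies right way up on the bench. Crossbar 60 mm long (x), 16 mm thick (y), 22 mm high (z, up), centre 49 mm above the lid's lowest face; below it a 20 mm stem and two 8 mm gussets leave 22 mm between crossbar and disc. Lid about 160 g.
- lid_face (a point): centre of the flat underside of the lid's disc, which sits on the seal; 41 mm below lid_grip, same axes. Disc 68 mm across, 8 mm thick (top 33 mm below lid_grip). Below this face a centring boss, 45 mm across and 8 mm deep, tapered at its end.
- lid_ear (a point): one of the lid's three ears, below the crossbar's +x end, which has a white dot on top; this point is 38.5 mm from the lid's axis, 37 mm lower than lid_grip. The others stand at 120 and 240 degrees about z. Each is 11 mm wide, 8 mm thick and ends 42 mm from the axis. Same axes as lid_grip.
- lid: the whole red lid; origin at the centre of its lowest face (underside of the boss), 49 mm below lid_grip; same axes.
- canister_seat (a point): centre of the mouth of the blue oil filter canister (fixed), 112.5 mm above the bench; z up. This is the usual height of the black rubber seal's top; the seal may stand up to 0.6 mm higher or lower (not measured). With the lid laid on, lid_face lies on the seal and lid_grip 41 mm above it. The bore for the boss is 50 mm across and 20 mm deep.
- canister_gap (a point): middle of one of the three gaps between the aluminium claws on the rim, 38.5 mm from the canister's axis along +x, at the height of canister_seat. The others are at 120 and 240 degrees about z. An ear goes straight down through a gap if within 13 degrees of its middle. Claw tops: at most 19 mm above this point, 36 to 50 mm from the axis.
- canister_ramp (a point): start of the claw next to canister_gap, 22 degrees clockwise from above (negative about z), the way the lid is screwed. The claw's underside falls 2.5 mm in 24 degrees and draws the ear down, to a stop at about 90 degrees. Free turning takes under 0.08 N m until the ears meet the ramps 30 to 74 degrees after the gap's middle (it varies with seal and ramp wear); then the moment rises steadily.
- canister: canister with claws, bolted on a 130 x 110 mm plate; origin at the plate's underside, 112.5 mm below canister_seat. Pot 72 mm across; hose ports at +-y reach 70 mm out, 58 mm up. Snug: a turning moment of about 0.4 N m; at 0.7 N m the ears are overstrained. The seal gives 1 mm per 36 N, so the lid sinks up to 1 mm while tightened. The ramps hold by friction: the lid stays as left.
- bearing: a steel ball bearing lying flat, 52 mm across, 15 mm high; origin at the centre of its underside; to be left alone.
- old_element: the used filter element, a brown pleated cylinder with steel ends, 52 mm across, 90 mm high, standing; origin at the centre of its underside; to be left alone.
- pulley: an aluminium toothed belt pulley lying flat, 56 mm across, 28 mm high; origin at the centre of its underside; to be left alone.
- tape_roll: a roll of amber adhesive tape lying flat, 68 mm across, 25 mm high; origin at the centre of its underside; to be left alone.
- wrench: a steel wrench lying flat, 180 mm long, 40 mm wide, 8 mm high, along its x axis; origin at the centre of its underside; to be left alone.
- screwdriver: an orange-handled screwdriver, 200 mm long, 26 mm thick, lying along its x axis; origin at the centre of its underside; to be left alone.
- tape_measure: a grey tape measure with yellow discs, 68 x 40 x 62 mm high, standing; origin at the centre of its underside; to be left alone.
There are look-alikes about, which are no part of the job. There is more than one size of the lid; the job needs the middle-sized.

How it is judged:
On the way:
1. the lid lies level on the canister's seal, ears down in the gaps (horizontal distance between lid_face and canister_seat below 0.005 m and angle between lid's own z axis and vertical below 0.06 rad and z of lid_face in the frame of canister_seat between -0.006 and 0.003 m), for 0.2 s.
At the end, for the whole second after the job is handed in: The lid sits level (within 0.06 rad) and central (within 5 mm) on the canister, its face from 6 mm below to 3 mm above the nominal seal height, is at rest, and stays screwed down snug by itself: its ears pull on the claws with 8 to 28 N (all of step 1 and contact force between lid and canister between 8 and 28 N and linear speed of lid below 0.01 m/s); the robot touches nothing.
It fails at once if overtightened or forced: more than 45 N between the lid and the canister (contact force between lid and canister above 45 N).
It fails at once if another thing on the bench (bearing, used element, pulley, tape roll, wrench, screwdriver, tape measure) was moved more than 20 mm (distance of any of bearing, old_element, pulley, tape_roll, wrench, screwdriver, tape_measure from where it was at the start of the episode above 0.02 m).
It also fails if it takes over 67 s, if anything falls off the work surface, if the arm or the gripper's body presses on something with over 40 N, if the wrist force passes 120 N, or if a joint passes its speed limit or range.

## Robot

A 7-joint arm with a two-finger parallel gripper is mounted at the origin on the work surface. World frame = base frame: x ahead of the robot, y to its left, z up, the work surface at z = 0. Lengths are in m, angles in rad, forces in N, time in s.
With the tool pointing down it reaches from about 0.4 to 0.9 m from the base axis. Payload 5.5 kg.
Tool frame: the origin (TCP) lies on the centre line of the jaws, within the pads' length; the fingertips stand 8 mm ahead of it and the grasp point (between the pads) lies 11 mm behind it; z points along the fingers, y is the line along which they close (so a half turn about z gives the same grasp; the last joint's range is limited). The gripper opens to 85 mm and grips with 20 to 120 N. Pads are 22 mm wide; open, the fingers measure 114 mm over their backs; the gripper's body (76 mm by 85 mm) begins 54 mm behind the grasp point. The pads swing forward as they close: fully open they stand 13 mm farther back than shut.
Start: joints at [-1.002, 0.501, -0.427, 1.55, 0.221, 1.138, -0.21], TCP at [0.196, 0.62, 0.239] pointing down, gripper open.
Joint ranges: [-2.88, 2.88], [-0.31, 2.03], [-1.54, 1.56], [0.2, 2.42], [-1.41, 4.55], [0.19, 2.02], [-2.57, 2.57]. Speed limits (rad/s): [2.57, 2.57, 3.14, 3.14, 3.14, 3.14, 3.14].

## Interface

Orientations are given as a unit quaternion [x, y, z, w].
In Python, from workcell import telemetry, viewer, r gives the robot as it stands.
- The arm moves only by the shell command python3 -m jog 'ROWS' [FORCE]. ROWS is JSON, a list of rows, each a list of 7 numbers: the finger opening in mm, from 0 to 85.4, then the shift along the world's x, y, z in mm, then the turn, a rotation vector about the world's x, y, z in rad. A call has 1 to 20 rows; each row shifts and turns the commanded pose from where the row before left it; what a row does not reach is not made up. A row lasts 1/10 s, in which the tool goes at most 50 mm and 8.59 degrees, less where a joint would pass 70% of its speed; a pose out of reach is approached as far as the arm can. A call is refused whole if a number of a shift passes 50 or a number of a turn 0.15, either way. A call with a gripper value outside its range is refused whole. The fingers move at their own pace and stop on an object; FORCE is the grip in N (left out, the last holds). Time passes only in rows, so rows that do not move let the fingers close. It gives the time, the measured TCP pose, the force, the opening and the grip force at its end, in the units of the state.
- telemetry.read_state(): the state, without advancing time (a new reading comes with each control period).
- viewer.grab_frame(name): name is "scene" or "top" or "wrist"; returns a dict with "img" (420x560x3 uint8, red, green, blue), "z_map" (420x560 float32, m along the optical axis (not along the pixel's ray), 0 where there is no reading), "mtx" (3x3 intrinsics, pixels), "R" (3x3) and "t" (3): a world point X has camera coordinates R X + t. Camera axes: x right, y down, z forward; pixel columns grow to the right and rows downward; lengths in m; the calibration is good to about 2 mm. A picture is of the moment at which its call begins.
- r.close_job(): hands the job in; it is judged then, once.
The state is a dict: "time_s": time; "q": joint angles; "joint_velocities": joint speeds; "joint_efforts": joint torques, N m; "tcp_pos": TCP position; "ee_rot": TCP orientation; "force": force on the tool from outside, world axes, zero at the start; "ft_torque": the same for the moment, N m; "finger_gap": finger opening in m; "finger_force": force on a finger pad.
Only numpy, scipy, OpenCV 4.12 (cv2) and the standard library are available. Lean on these libraries where they do the work, as an engineer would, in place of code of your own. Each camera call takes 0.05 s, during which the arm holds its last target. There are 200 camera calls.

## Working session

There is one attempt and no reset: what is moved stays moved. The work goes in short steps, Python scripts to look and compute and a shell command to move; the robot and the scene stay as the last step left them, time stands still between calls to the robot, and variables do not carry over. Pictures are saved under pics/ and viewed, at most 10 in all, crops included, and the job is handed in when it is done.

```bash
mkdir -p pics; ls; cat > h.py <<'E'
import numpy as np, cv2
from workcell import telemetry, viewer, r
def grab(n,f=None):
    d=viewer.grab_frame(n)
    if f: cv2.imwrite('pics/'+f,cv2.cvtColor(d['img'],cv2.COLOR_RGB2BGR))
    return d
def ray(d,u,v):
    c=-d['R'].T@d['t']; w=d['R'].T@np.linalg.solve(d['mtx'],[u,v,1.]); return c,w
def plane(d,u,v,z):
    c,w=ray(d,u,v); return c+w*(z-c[2])/w[2]
def pts(d):
    v,u=np.mgrid[:420,:560]; z=d['z_map']
    p=np.stack([u,v,np.ones_like(u)],-1)@np.linalg.inv(d['mtx']).T*z[...,None]
    return (p-d['t'])@d['R']
def proj(d,X):
    p=d['mtx']@(d['R']@np.array(X,float)+d['t']); return p[:2]/p[2]
E
python3 - <<'E'
from h import *
a=grab('top','top.png'); b=grab('scene','scene.png')
for d in(a,b): np.save  ; print(d['mtx'].round(1).tolist(), (-d['R'].T@d['t']).round(3), d['R'].round(2).tolist())
s=telemetry.read_state(); print({k:np.round(v,3).tolist() for k,v in s.items()})
E
```

```text
pics
[[512.9, 0.0, 279.7], [0.0, 512.9, 207.1], [0.0, 0.0, 1.0]] [0.3   0.006 1.244] [[0.02, -1.0, -0.01], [-0.98, -0.02, -0.19], [0.19, 0.01, -0.98]]
[[379.3, 0.0, 270.4], [0.0, 379.3, 206.4], [0.0, 0.0, 1.0]] [1.201 0.244 0.952] [[-0.33, 0.94, -0.01], [0.73, 0.25, -0.63], [-0.59, -0.22, -0.78]]
{'time_s': 0.1, 'q': [-1.002, 0.502, -0.427, 1.551, 0.221, 1.138, -0.21], 'joint_velocities': [0.0, -0.001, 0.0, -0.003, 0.001, -0.002, 0.002], 'joint_efforts': [-0.011, -57.081, -5.838, -28.175, 0.011, 0.006, -0.0], 'tcp_pos': [0.196, 0.619, 0.238], 'ee_rot': [0.152, 0.988, -0.001, -0.0], 'force': [-0.714, 1.483, 0.519], 'ft_torque': [-0.036, -0.043, -0.001], 'finger_force': 0.0, 'finger_gap': 0.085}
```

View pics/top.png

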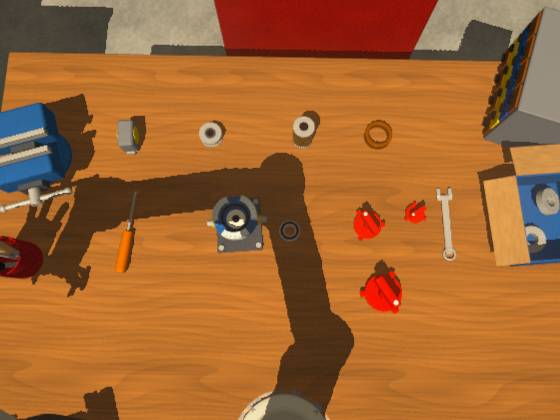

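View pics/scene.png

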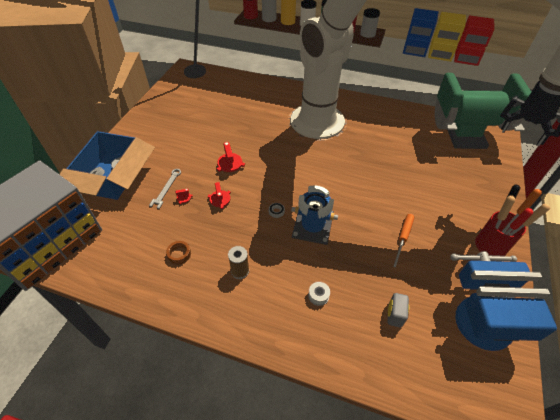

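Top view: red lids at (367,223), (415,212) and (383,293), so the candidates for the middle size are these three. By apparent size (367,223) is the middle one. The canister is at (237,217). A red cup at (15,257) is not a lid. Next I check the sizes and take a close crop.

```bash
python3 - <<'E'
from h import *
a=grab('top');b=grab('scene')
for nm,d in(('top',a),('scene',b)):
    hsv=cv2.cvtColor(d['img'],cv2.COLOR_RGB2HSV); P=pts(d)
    m=(((hsv[...,0]<6)|(hsv[...,0]>174))&(hsv[...,1]>190)&(hsv[...,2]>90)).astype(np.uint8)
    n,L,st,c=cv2.connectedComponentsWithStats(m)
    for i in range(1,n):
        if 60<st[i,4]<3000:
            q=P[(L==i)]; z=q[:,2]; top=q[z>np.percentile(z,97)-.006]
            print(nm,c[i].round(),st[i,4],'zmax',z.max().round(3),'ctr top',top.mean(0).round(3),'ext',np.ptp(q,axis=0).round(3))
    w=(hsv[...,1]<60)&(hsv[...,2]>190); w2=cv2.dilate(m,np.ones((5,5)))*w
    n,L,st,c=cv2.connectedComponentsWithStats(w2.astype(np.uint8))
    for i in range(1,n):
        if st[i,4]>3: print(nm,'white',c[i].round(1),st[i,4],np.median(P[L==i],0).round(3))
P=pts(a); bx=P[180:260,200:275].reshape(-1,3)
k=(bx[:,2]>.11); print('canister z>.11',k.sum(),bx[k].mean(0).round(4),bx[k].min(0).round(3),bx[k].max(0).round(3))
t=cv2.resize(a['img'][190:320,340:450],None,fx=5,fy=4.5,interpolation=3)[:590]
t2=cv2.resize(a['img'][180:260,200:280],None,fx=5,fy=5,interpolation=3)
cv2.imwrite('pics/lids.png',cv2.cvtColor(t,cv2.COLOR_RGB2BGR));cv2.imwrite('pics/can.png',cv2.cvtColor(t2,cv2.COLOR_RGB2BGR))
E
```

```text
top [415. 213.] 239 zmax 1.244 ctr top [ 0.53  -0.304  0.06 ] ext [0.26  0.345 1.253]
top [367. 225.] 547 zmax 1.244 ctr top [ 0.495 -0.187  0.091] ext [0.238 0.242 1.249]
top [ 15. 268.] 88 zmax 1.244 ctr top [0.377 0.59  0.134] ext [0.104 0.669 1.247]
top [383. 292.] 1127 zmax 1.244 ctr top [ 0.341 -0.217  0.117] ext [0.097 0.278 1.248]
top white [365.  213.5] 4 [ 0.522 -0.179  0.062]
top white [395.5 302.4] 11 [ 0.319 -0.244  0.078]
scene [480.  25.] 376 zmax 0.225 ctr top [-0.54   0.522  0.221] ext [0.108 0.094 0.035]
scene [471.  48.] 195 zmax 0.952 ctr top [-0.422  0.503  0.188] ext [1.726 0.326 0.848]
scene [229. 160.] 406 zmax 0.952 ctr top [ 0.362 -0.213  0.087] ext [0.921 0.521 0.954]
scene [219. 197.] 296 zmax 0.952 ctr top [ 0.517 -0.182  0.073] ext [0.73  0.481 0.955]
scene [183. 196.] 132 zmax 0.043 ctr top [ 0.54  -0.308  0.04 ] ext [0.053 0.044 0.044]
canister z>.11 681 [0.4894 0.1165 0.1567] [0.3   0.006 0.11 ] [0.546 0.171 1.244]
```

View pics/lids.png

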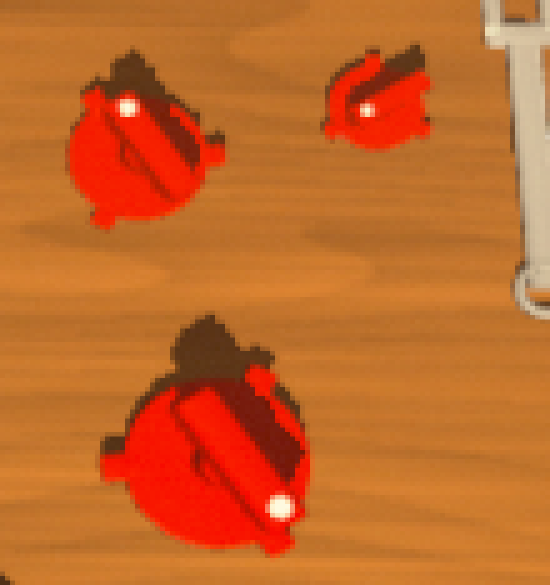

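The close crop shows the middle-sized lid at top-image (365,224), with its white dot at (365,213) on the far end of the bar. The smaller lid is right of it and the larger one below. I move toward the canister for wrist views.

```bash
python3 -m jog '[[85,15,-35,15,0,0,0],[85,20,-40,15,0,0,0],[85,20,-40,15,0,0,0],[85,20,-40,15,0,0,0],[85,20,-40,15,0,0,0],[85,20,-40,15,0,0,0],[85,20,-40,15,0,0,0],[85,20,-40,15,0,0,0],[85,20,-40,0,0,0,0],[85,20,-40,0,0,0,0],[85,20,-40,0,0,0,0],[85,20,-40,0,0,0,0],[85,0,0,0,0,0,0],[85,0,0,0,0,0,0]]'
python3 - <<'E'
from h import *
d=grab('wrist','w1.png'); s=telemetry.read_state()
print(s['time_s'],s['tcp_pos'].round(3) if hasattr(s['tcp_pos'],'round') else s['tcp_pos'],s['ee_rot'],s['q'])
print((-d['R'].T@d['t']).round(3),d['R'].round(2).tolist(),d['mtx'][0,0])
E
```

```text
time_s: 1.6
tcp_pos: [0.4308, 0.144, 0.3592]
ee_rot: [0.154, 0.988, 0.0, -0.0]
force: [0.5, 1.2, -0.2]
finger_gap: 0.085
finger_force: 0.0
1.65 [0.43  0.145 0.359] [ 1.52371915e-01  9.88323169e-01  1.85781853e-04 -2.81275483e-04] [-2.77290860e-01  1.24094066e-02 -1.07855190e-01  1.86442425e+00
  7.63831266e-04  1.26512380e+00  8.79492795e-01]
[0.353 0.17  0.494] [[0.3, 0.95, -0.0], [0.9, -0.29, 0.32], [0.31, -0.1, -0.95]] 321.32795358657376
```

View pics/w1.png

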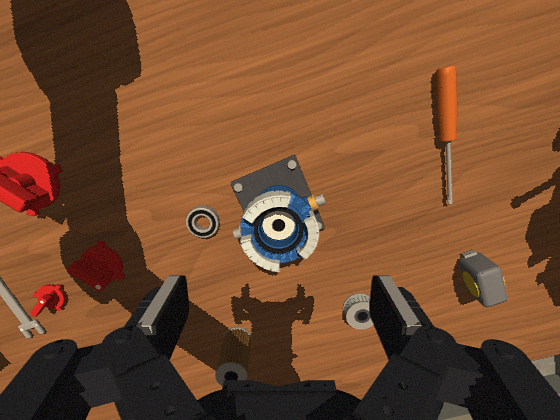

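The wrist view shows the canister at (280,232), with its light claw arcs and gaps and the new element in the bore. The target lid is in the arm's shadow at (97,265). I go closer over the canister.

```bash
python3 -m jog '[[85,15,-5,-30,0,0,0],[85,15,-5,-35,0,0,0],[85,15,-5,-35,0,0,0],[85,0,0,0,0,0,0],[85,0,0,0,0,0,0],[85,0,0,0,0,0,0]]'
python3 - <<'E'
from h import *
import pickle
d=grab('wrist','w2.png'); pickle.dump(d,open('can2.pkl','wb'))
P=pts(d); hsv=cv2.cvtColor(d['img'],cv2.COLOR_RGB2HSV)
k=(d['z_map']>0)&(hsv[...,1]<70)&(P[...,2]>.118)&(P[...,2]<.14)&(np.hypot(P[...,0]-.49,P[...,1]-.117)<.07)
q=P[k]; print(k.sum(),q.mean(0).round(4),np.histogram(q[:,2],bins=11,range=(.118,.14)))
E
```

```text
time_s: 2.25
tcp_pos: [0.4758, 0.1315, 0.261]
ee_rot: [0.151, 0.988, 0.001, 0.001]
force: [-0.5, -0.2, 0.5]
finger_gap: 0.0851
finger_force: 0.0
2970 [0.4949 0.1221 0.126 ] (array([115, 153, 473, 707, 703, 566, 252,   1,   0,   0,   0]), array([0.118, 0.12 , 0.122, 0.124, 0.126, 0.128, 0.13 , 0.132, 0.134,
       0.136, 0.138, 0.14 ]))
```

View pics/w2.png

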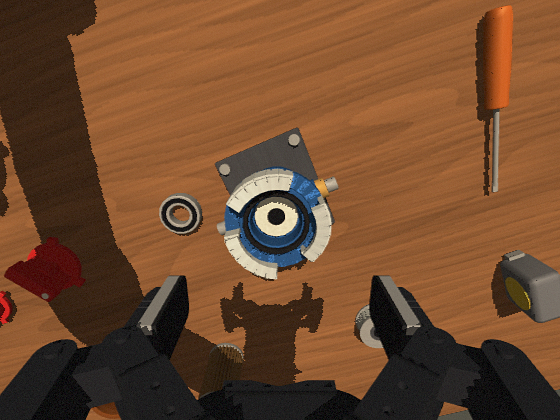

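The nearer wrist view shows the canister mouth at about (277,220), with gaps at about (305,183), (228,228) and (290,265). The bearing at (181,214) stands well clear. I fit the axis and gap angles from the claw points.

```bash
cat > fit.py <<'E'
from h import *
from scipy.optimize import least_squares
def canfit(d,c0=(.492,.12)):
    P=pts(d); hsv=cv2.cvtColor(d['img'],cv2.COLOR_RGB2HSV); c0=np.array(c0)
    v,u=np.mgrid[:420,:560]
    Z=.127
    R=d['R'];c=-R.T@d['t']; w=(np.stack([u,v,np.ones_like(u)],-1)@np.linalg.inv(d['mtx']).T)@R
    Q=c+w*((Z-c[2])/w[...,2])[...,None]
    k=(d['z_map']>0)&(hsv[...,1]<70)&(hsv[...,2]>120)&(P[...,2]>.12)&(P[...,2]<.136)&(np.linalg.norm(P[...,:2]-c0,axis=-1)<.062)
    rr=P[k]; print('n',k.sum(),'z med',np.median(rr[:,2]).round(4))
    for nm,q in(('depth',rr[:,:2]),('ray',Q[k][:,:2])):
        f=lambda p:(lambda r:np.maximum(.036-r,0)+np.maximum(r-.050,0))(np.hypot(*(q-p).T))
        s=least_squares(f,c0,loss='soft_l1',f_scale=.001); r=np.hypot(*(q-s.x).T); a=np.degrees(np.arctan2(*(q-s.x).T[::-1]))
        h=np.histogram(a,bins=72,range=(-180,180))[0]
        # 3-fold phase of gaps: minimise count within +-22
        best=[np.sum(np.abs((a-g+60)%120-60)<20) for g in range(120)]
        g=np.array(best); lo=np.where(g<=g.min()+3)[0]
        ph=np.degrees(np.angle(np.exp(1j*np.radians(3*a)).mean()))/3
        print(nm,s.x.round(4),np.percentile(r,[2,50,98]).round(4),'gap',lo,'3fold',round((ph+60)%120,1)); print(h)
        for c in range(3):
            pass
if __name__=='__main__':
    import pickle; canfit(pickle.load(open('can2.pkl','rb'))); 
E
python3 fit.py
```

```text
n 2794 z med 0.1263
depth [0.4997 0.1217] [0.0365 0.0432 0.0499] gap [5 6] 3fold 7.0
[70 79 74 77 69 71 76 70 41  0  0  0  0  0  0  0  0 32 56 53 58 55 50 57
 52 55 58 55 57 54 57 59 43  0  0  0  0  0  0  0  0 30 47 44 46 51 46 49
 54 53 51 56 55 57 54 61 91  0  0  0  0  0  0  0  0 43 68 68 73 73 73 73]
ray [0.4987 0.1227] [0.0359 0.0431 0.0498] gap [6] 3fold 7.0
[73 69 73 70 67 73 68 66 64 20  0  0  0  0  0  0  0 42 54 51 53 54 51 53
 55 54 58 58 57 58 57 60 36  0  0  0  0  0  0  0  0 32 48 46 49 52 49 53
 53 55 55 57 58 59 59 60 56  4  0  0  0  0  0  0  0 31 69 68 72 69 74 72]
```

The claw fit is clean: the inner and outer radii come out at 36 and 50 mm, the axis is near (0.499, 0.122), and the gap angle is about 5°. Next I go over the lid, turning the jaws across its bar (lid yaw about 24°).

```bash
python3 -m jog '[[85,2,-32,-6,0,0,0.07],[85,2,-32,-6,0,0,0.07],[85,2,-32,-6,0,0,0.07],[85,2,-32,-6,0,0,0.07],[85,2,-32,-6,0,0,0.07],[85,2,-32,-6,0,0,0.07],[85,2,-32,-6,0,0,0.07],[85,2,-32,-6,0,0,0.07],[85,2,-32,-6,0,0,0.07],[85,2,-32,-6,0,0,0.07],[85,0,0,0,0,0,0],[85,0,0,0,0,0,0],[85,0,0,0,0,0,0]]'
cat > lid.py <<'E'
from h import *
d=grab('wrist','w3.png')
P=pts(d); hsv=cv2.cvtColor(d['img'],cv2.COLOR_RGB2HSV)
ok=(d['z_map']>0)&(np.hypot(P[...,0]-.5,P[...,1]+.187)<.08)
red=((hsv[...,0]<8)|(hsv[...,0]>172))&(hsv[...,1]>150)&ok
q=P[red]; print('hist z',np.histogram(q[:,2],bins=14,range=(0,.07))[0])
bar=q[(q[:,2]>.054)]; print('bar',len(bar),bar.mean(0).round(4),np.median(bar[:,2]))
rc=cv2.minAreaRect((bar[:,:2]*1000).astype(np.float32)); print('rect',rc)
dis=q[(q[:,2]>.010)&(q[:,2]<.022)]; (x,y),rad=cv2.minEnclosingCircle((dis[:,:2]*1000).astype(np.float32)); print('disc',x,y,rad)
w=ok&(hsv[...,1]<90)&(hsv[...,2]>120)&(P[...,2]>.05); print('dot',w.sum(),P[w].mean(0).round(4) if w.any() else '')
if w.any():
    v=P[w].mean(0)[:2]-bar.mean(0)[:2]; print('yaw dot',np.degrees(np.arctan2(v[1],v[0])))
b=(hsv[...,0]>6)&(hsv[...,0]<20)&(d['z_map']>0); print('bench z',np.median(P[b][:,2]))
s=telemetry.read_state(); x=np.array(s['ee_rot']); print(s['tcp_pos'],'yaw x',np.degrees(2*np.arctan2(x[1],x[0])))
E
python3 lid.py
```

```text
time_s: 3.6
tcp_pos: [0.4964, -0.1887, 0.2004]
ee_rot: [-0.196, 0.981, 0.0, 0.001]
force: [0.8, 0.2, 0.5]
finger_gap: 0.0848
finger_force: 0.0
hist z [  16   10  458 1962    3    5    5   20   29   32   35  815  230    0]
bar 1081 [ 0.5022 -0.1926  0.0644] 0.059395375470621986
rect ((496.8056335449219, -188.85491943359375), (63.85787582397461, 114.12919616699219), 53.74802017211914)
disc 500.1834716796875 -195.13754272460938 39.510623931884766
dot 46 [ 0.5237 -0.1791  0.0603]
yaw dot 32.132697490111525
bench z -0.00024194043601936905
[ 0.49641844 -0.18849629  0.20028566] yaw x 202.70044460869443
```

View pics/w3.png

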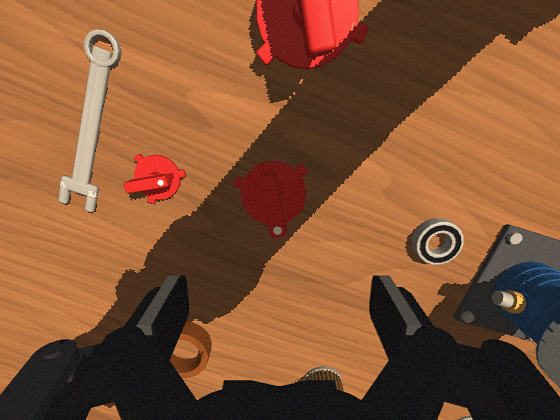

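The target lid is at (273,193) with its dot at (277,230), clear of the fingers. The look-alikes are at (157,178) (small) and (310,30) (large). I refine with a bounded height band.

```bash
python3 - <<'E'
from h import *
d=grab('wrist')
P=pts(d); hsv=cv2.cvtColor(d['img'],cv2.COLOR_RGB2HSV)
ok=(d['z_map']>0)&(np.hypot(P[...,0]-.5,P[...,1]+.192)<.045)
k=ok&(P[...,2]>.053)&(P[...,2]<.066)
k[260:]=False
b=P[k]; print(len(b),b.mean(0).round(4),np.median(b[:,2]))
uv=np.argwhere(k)[:,::-1]
Q=np.array([plane(d,u,v,.060) for u,v in uv])*1000
for A in(b*1000,Q): 
    rc=cv2.minAreaRect(A[:,:2].astype(np.float32)); e,V=np.linalg.eigh(np.cov(A[:,:2].T)); print('rect',rc,'pca yaw',np.degrees(np.arctan2(V[1,1],V[0,1])),A.mean(0))
red=ok&((hsv[...,0]<8)|(hsv[...,0]>172))&(hsv[...,1]>150)&(P[...,2]<.022)&(P[...,2]>.010)
D=P[red]*1000; print('disc minarea',cv2.minEnclosingCircle(D[:,:2].astype(np.float32)),np.median(D[:,2]))
# top camera two-view check of bar height
t=grab('top'); uvb=uv.mean(0); c1,w1=ray(d,*uvb)
h=cv2.cvtColor(t['img'],cv2.COLOR_RGB2HSV)
m=(h[...,2]>130)&(h[...,1]<90); print('arm may hide top')
w=ok&(hsv[...,1]<90)&(P[...,2]>.053)&k; print('dot',w.sum(),P[w].mean(0).round(4))
E
```

```text
1121 [ 0.5037 -0.1923  0.0593] 0.059477783288927104
rect ((505.20477294921875, -191.64544677734375), (59.696434020996094, 16.072002410888672), 33.888614654541016) pca yaw -146.2366574570082 [ 503.72050226 -192.27411909   59.25599968]
rect ((504.222412109375, -191.82769775390625), (60.042110443115234, 15.953614234924316), 33.799373626708984) pca yaw -146.3212832060024 [ 503.50588581 -192.34600504   60.        ]
disc minarea ((500.1278076171875, -195.0811309814453), 39.59595489501953) 15.647470312716244
arm may hide top
dot 49 [ 0.5237 -0.1791  0.0604]
```

The bar measures 60 × 16 mm with its top at 59.5 mm, so it is the middle lid. The dot agrees with the top view to about 2 mm. The lid centre is (0.5045, -0.1918) and its yaw 33.8°. I turn +11.1° (0.194 rad) and descend.

```bash
python3 -m jog '[[85,4,-1.6,-25,0,0,0.097],[85,4,-1.6,-25,0,0,0.097],[85,0,0,-25,0,0,0],[85,0,0,-25,0,0,0],[85,0,0,-20,0,0,0],[85,0,0,-20,0,0,0],[85,0,0,-10,0,0,0],[85,0,0,-8,0,0,0],[85,0,0,0,0,0,0],[85,0,0,0,0,0,0]]'; python3 - <<'E'
from h import *
s=telemetry.read_state(); x=np.array(s['ee_rot']); print(s['tcp_pos'],'yaw x',np.degrees(2*np.arctan2(x[1],x[0])),s['q'][6],s['ft_torque'])
E
```

```text
time_s: 4.75
tcp_pos: [0.5042, -0.1934, 0.0419]
ee_rot: [-0.29, 0.957, -0.0, 0.0]
force: [-0.8, -0.0, 0.5]
finger_gap: 0.0852
finger_force: 0.0
[ 0.50420505 -0.19336264  0.04192908] yaw x 213.71553962986027 2.4884977974704308 [-0.00916062 -0.02757285 -0.0164603 ]
```

```bash
python3 -m jog '[[10,0,0,0,0,0,0],[10,0,0,0,0,0,0],[10,0,0,0,0,0,0],[10,0,0,0,0,0,0],[10,0,0,0,0,0,0],[10,0,0,0,0,0,0],[10,0,0,0,0,0,0],[10,0,0,0,0,0,0],[10,0,0,0,0,0,0],[10,0,0,0,0,0,0]]' 60
```

```text
time_s: 5.75
tcp_pos: [0.5037, -0.1931, 0.0416]
ee_rot: [-0.29, 0.957, 0.0, -0.0]
force: [-1.5, 1.8, 5.0]
finger_gap: 0.0157
finger_force: 58.5
```

Gripped: the gap of 15.7 mm matches the 16 mm bar. I lift, carry it above the canister and turn -28.8°.

```bash
python3 -m jog '[[10,0,0,15,0,0,0],[10,0,0,30,0,0,0],[10,0,0,35,0,0,0],[10,0,0,40,0,0,0],[10,0,0,35,0,0,0],[10,0,15,10,0,0,-0.02],[10,-1,30,0,0,0,-0.06],[10,-1,30,0,0,0,-0.06],[10,-1,30,0,0,0,-0.06],[10,-1,30,0,0,0,-0.06],[10,-1,30,0,0,0,-0.06],[10,-1,30,0,0,0,-0.06],[10,0,30,0,0,0,-0.06],[10,0,30,0,0,0,-0.06],[10,0,30,0,0,0,0],[10,0,20,0,0,0,0],[10,0,10,0,0,0,0],[10,0,0,0,0,0,0],[10,0,0,0,0,0,0],[10,0,0,0,0,0,0]]'
python3 - <<'E'
from h import *
d=grab('wrist','w4.png'); s=telemetry.read_state(); x=np.array(s['ee_rot']); T=np.array(s['tcp_pos']); print(T,'yaw x',np.degrees(2*np.arctan2(x[1],x[0])),s['q'][6],s['ft_torque'])
P=pts(d); hsv=cv2.cvtColor(d['img'],cv2.COLOR_RGB2HSV)
red=((hsv[...,0]<8)|(hsv[...,0]>172))&(hsv[...,1]>150)&(d['z_map']>0)&(np.hypot(P[...,0]-T[0],P[...,1]-T[1])<.06)
q=P[red]; print(len(q),'hist z-T',np.histogram(q[:,2]-T[2],bins=20,range=(-.05,.03)))
import pickle; pickle.dump(d,open('w4.pkl','wb'))
E
```

```text
time_s: 7.75
tcp_pos: [0.4978, 0.1198, 0.2063]
ee_rot: [-0.043, 0.999, -0.0, -0.0]
force: [0.4, -0.6, -2.1]
finger_gap: 0.0158
finger_force: 58.7
[0.49778187 0.11992452 0.2063041 ] yaw x 184.91293593934972 1.3438735426900386 [-0.04358034  0.00373877 -0.0031656 ]
10704 hist z-T (array([   0,    0,    0,    0,  148, 2109, 3625,   44,   41,   48,    1,
          1,   72,  134,  134,  165, 2053, 2055,    1,    1]), array([-0.05 , -0.046, -0.042, -0.038, -0.034, -0.03 , -0.026, -0.022,
       -0.018, -0.014, -0.01 , -0.006, -0.002,  0.002,  0.006,  0.01 ,
        0.014,  0.018,  0.022,  0.026,  0.03 ]))
```

View pics/w4.png

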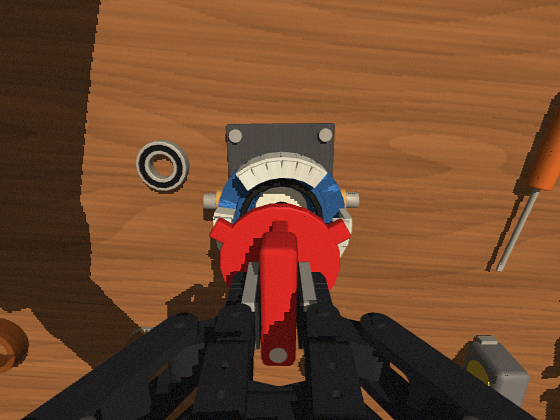

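The lid is held above the canister, level, with its dot at (278,355) and ears at (219,233) and (341,232). The front of the canister and one claw show behind it. I measure the lid's centre and the claws in this same view.

```bash
python3 - <<'E'
from h import *
import pickle
from scipy.optimize import least_squares
from fit import canfit
d=pickle.load(open('w4.pkl','rb')); T=np.array([.4978,.1199,.2063])
P=pts(d); hsv=cv2.cvtColor(d['img'],cv2.COLOR_RGB2HSV)
near=(d['z_map']>0)&(np.hypot(P[...,0]-T[0],P[...,1]-T[1])<.06)
red=((hsv[...,0]<8)|(hsv[...,0]>172))&(hsv[...,1]>150)&near
R=d['R'];c=-R.T@d['t'];v,u=np.mgrid[:420,:560]; w=(np.stack([u,v,np.ones_like(u)],-1)@np.linalg.inv(d['mtx']).T)@R
pl=lambda Z:(c+w*((Z-c[2])/w[...,2])[...,None])
top=near&(P[...,2]>T[2]+.012)&(P[...,2]<T[2]+.026)&(red|(hsv[...,1]<60)&(hsv[...,2]>120)); q=P[top][:,:2]*1000
print('bar z',np.median(P[top&red][:,2])-T[2])
n,L,st,cc=cv2.connectedComponentsWithStats(top.astype(np.uint8)); i=1+st[1:,4].argmax(); A=pl(T[2]+.0184)[L==i][:,:2]*1000
rc=cv2.minAreaRect(A.astype(np.float32)); e,V=np.linalg.eigh(np.cov(A.T)); print('bar',rc,'pca',np.degrees(np.arctan2(V[1,1],V[0,1])))
dm=red&(P[...,2]<T[2]-.020)&(P[...,2]>T[2]-.036)
q=pl(T[2]-.0256)[dm][:,:2]*1000; c0=T[:2]*1000
r=np.hypot(*(q-c0).T); a=np.degrees(np.arctan2(*(q-c0).T[::-1]))
pt=[]
for b in range(-180,180,3):
    k=(a>=b)&(a<b+3)
    if k.sum()>3: j=np.where(k)[0][r[k].argmax()]; pt.append((b,r[j].round(1),*q[j]))
pt=np.array(pt); print([(int(x[0]),x[1]) for x in pt])
arc=pt[(pt[:,1]>30)&(pt[:,1]<37)][:,2:]
s=least_squares(lambda p:np.hypot(*(arc-p).T)-34,c0,loss='soft_l1'); print('disc centre',s.x,len(arc))
canfit(d,(.4992,.1222))
E
```

```text
bar z 0.017986280883333733
bar ((498.0403747558594, 120.06890869140625), (61.04351043701172, 16.107685089111328), 4.738811492919922) pca -175.00185122529928
[(-180, np.float64(32.9)), (-177, np.float64(32.8)), (-174, np.float64(32.8)), (-171, np.float64(32.5)), (-168, np.float64(32.7)), (-165, np.float64(32.4)), (-162, np.float64(32.6)), (-159, np.float64(32.4)), (-156, np.float64(32.6)), (-153, np.float64(32.6)), (-150, np.float64(32.6)), (-147, np.float64(32.3)), (-144, np.float64(32.4)), (-141, np.float64(32.4)), (-138, np.float64(32.3)), (-135, np.float64(32.5)), (-132, np.float64(32.0)), (-129, np.float64(32.0)), (-126, np.float64(39.4)), (-123, np.float64(39.9)), (-120, np.float64(39.9)), (-117, np.float64(39.9)), (-114, np.float64(40.2)), (-111, np.float64(40.2)), (-108, np.float64(40.3)), (-105, np.float64(38.1)), (-102, np.float64(31.9)), (-99, np.float64(32.2)), (-96, np.float64(32.5)), (-93, np.float64(32.3)), (-90, np.float64(32.3)), (-87, np.float64(32.3)), (-84, np.float64(32.5)), (-81, np.float64(32.8)), (-78, np.float64(33.0)), (-75, np.float64(32.9)), (-72, np.float6
[... 1196 characters left out ...]
5 0.1222] [0.0366 0.0444 0.0498] gap [5 6] 3fold 9.6
[118 113 120 122 122 127 122 119  86   0   0   0   0   0   0   0   0  29
  14   1   0   0   0   0   0   0   0   0   0   0   0   0   0   0   0   0
   0   0   0   0   0   0   0   0   0   0   0   0   0   6  21  36  19   1
   9  24  75   0   0   0   0   0   0   0   0  58 100 101 109 112 110 118]
ray [0.4989 0.1226] [0.0361 0.044  0.0498] gap [6] 3fold 10.2
[112 118 120 118 121 125 111 115 111  13   0   0   0   0   0   0   1  34
   9   0   0   0   0   0   0   0   0   0   0   0   0   0   0   0   0   0
   0   0   0   0   0   0   0   0   0   0   0   0   0   7  27  36  12   1
  15  34  52   7   0   0   0   0   0   0   0  33 101 100 113 116 112 118]
```

The lid is at (498.6, 120.4) and yaw 4.8°. The canister is at (499.2, 122.3) with its gaps at 5°. I correct by (+0.5, +1.8) and descend about 60 mm, slowly at the end.

```bash
python3 -m jog '[[10,0.5,1.8,-10,0,0,0],[10,0,0,-10,0,0,0],[10,0,0,-10,0,0,0],[10,0,0,-6,0,0,0],[10,0,0,-4,0,0,0],[10,0,0,-4,0,0,0],[10,0,0,-4,0,0,0],[10,0,0,-2,0,0,0],[10,0,0,0,0,0,0],[10,0,0,0,0,0,0]]'
python3 -m jog '[[10,0,0,-2,0,0,0],[10,0,0,-2,0,0,0],[10,0,0,-1,0,0,0],[10,0,0,-1,0,0,0],[10,0,0,0,0,0,0]]'
python3 -m jog '[[10,0,0,-1,0,0,0],[10,0,0,-1,0,0,0],[10,0,0,0,0,0,0]]'
```

```text
time_s: 8.8
tcp_pos: [0.4982, 0.1234, 0.1564]
ee_rot: [-0.044, 0.999, -0.0, -0.0]
force: [0.3, -0.8, -1.9]
finger_gap: 0.016
finger_force: 58.6
time_s: 9.3
tcp_pos: [0.4981, 0.1234, 0.1501]
ee_rot: [-0.044, 0.999, 0.0, -0.0]
force: [-0.5, -0.9, -1.5]
finger_gap: 0.0156
finger_force: 58.6
time_s: 9.6
tcp_pos: [0.4981, 0.1235, 0.1482]
ee_rot: [-0.044, 0.999, 0.0, -0.0]
force: [0.0, 0.4, -0.8]
finger_gap: 0.0157
finger_force: 58.6
```

```bash
python3 -m jog '[[10,0,-1.3,0,0,0,0],[10,0,0,-0.7,0,0,0],[10,0,0,0,0,0,0]]'
python3 -m jog '[[10,0,0,-0.7,0,0,0],[10,0,0,0,0,0,0]]'
python3 -m jog '[[10,0,0,-0.5,0,0,0],[10,0,0,0,0,0,0]]'
```

```text
time_s: 9.9
tcp_pos: [0.4982, 0.1222, 0.1476]
ee_rot: [-0.044, 0.999, 0.0, 0.0]
force: [-0.3, 0.0, -1.1]
finger_gap: 0.0156
finger_force: 58.6
time_s: 10.1
tcp_pos: [0.4981, 0.1222, 0.1468]
ee_rot: [-0.044, 0.999, 0.0, -0.0]
force: [0.2, 0.3, -0.9]
finger_gap: 0.0159
finger_force: 58.6
time_s: 10.3
tcp_pos: [0.4982, 0.1222, 0.1464]
ee_rot: [-0.044, 0.999, 0.0, 0.0]
force: [0.5, -0.9, -1.1]
finger_gap: 0.0157
finger_force: 58.6
```

```bash
for i in 1 2; do echo; done; python3 -m jog '[[10,0,0,-0.4,0,0,0],[10,0,0,0,0,0,0]]' | sed -n '2p;4p'
python3 -m jog '[[10,0,0,-0.3,0,0,0],[10,0,0,0,0,0,0]]'| sed -n '2p;4p'
python3 -m jog '[[10,0,0,-0.3,0,0,0],[10,0,0,0,0,0,0]]'| sed -n '2p;4p'
```

```text
tcp_pos: [0.4983, 0.1223, 0.1462]
force: [-0.6, -0.8, 0.1]
tcp_pos: [0.4983, 0.1223, 0.146]
force: [-1.5, -0.1, 2.1]
tcp_pos: [0.4984, 0.1223, 0.1458]
force: [-1.7, 0.0, 4.2]
```

The lid touches the seal at TCP 146.2 mm, which puts lid_face at 112.6 mm, the expected height. I start turning clockwise.

```bash
cat > st.py <<'E'
from h import *
s=telemetry.read_state(); x=np.array(s['ee_rot']); print('lid yaw %.1f'%(np.degrees(2*np.arctan2(x[1],x[0]))-180), 'F',np.round(s['force'],1),'M',np.round(s['ft_torque'],3),'tcp',np.round(np.array(s['tcp_pos'])*1000,1),'q7 %.2f'%s['q'][6],s['time_s'])
E
python3 st.py
python3 -m jog '[[10,0,0,0,0,0,-0.06],[10,0,0,0,0,0,-0.06],[10,0,0,0,0,0,-0.06],[10,0,0,0,0,0,-0.06],[10,0,0,0,0,0,0]]' >/dev/null; python3 st.py
python3 -m jog '[[10,0.1,0.1,0,0,0,-0.06],[10,0.1,0.1,0,0,0,-0.06],[10,0,0,0,0,0,-0.06],[10,0,0,0,0,0,0]]' >/dev/null; python3 st.py
```

```text
lid yaw 5.1 F [-1.7  0.   4.2] M [-0.099  0.348 -0.106] tcp [498.4 122.3 145.8] q7 1.33 10.9
lid yaw -8.7 F [ 0.1 -0.7  4. ] M [-0.253 -0.091 -0.101] tcp [498.9 122.  145.8] q7 1.11 11.4
lid yaw -19.0 F [ 0.2 -0.8  4.5] M [-0.376 -0.09  -0.003] tcp [499.  122.1 145.8] q7 0.95 11.8
```

```bash
python3 -m jog '[[10,0,0,0,0,0,-0.05],[10,0,0.1,0,0,0,-0.05],[10,0,0,0,0,0,0]]' >/dev/null; python3 st.py
python3 -m jog '[[10,0,0.1,0,0,0,-0.05],[10,0,0,0,0,0,-0.05],[10,0,0,0,0,0,0]]' >/dev/null; python3 st.py
python3 -m jog '[[10,0,0.1,0,0,0,-0.05],[10,0,0,0,0,0,-0.05],[10,0,0,0,0,0,0]]' >/dev/null; python3 st.py
```

```text
lid yaw -24.6 F [ 1.2 -0.9  3.1] M [-0.472 -0.206  0.044] tcp [499.  122.3 145.7] q7 0.86 12.1
lid yaw -30.4 F [ 1.6 -1.3  5.3] M [-0.445 -0.233  0.036] tcp [498.9 122.4 145.7] q7 0.77 12.4
lid yaw -36.1 F [ 0.6 -1.6  5.2] M [-0.442 -0.128 -0.027] tcp [498.7 122.5 145.7] q7 0.68 12.7
```

```bash
python3 -m jog '[[10,0,0,0,0,0,-0.05],[10,0,0.1,0,0,0,-0.05],[10,0,0,0,0,0,0]]' >/dev/null; python3 st.py
python3 -m jog '[[10,0,0.1,0,0,0,-0.05],[10,0,0,0,0,0,0]]' >/dev/null; python3 st.py
python3 -m jog '[[10,0,0,0,0,0,-0.05],[10,0,0,0,0,0,0]]' >/dev/null; python3 st.py
```

```text
lid yaw -41.8 F [ 1.7 -2.2  5.6] M [-0.481 -0.066  0.04 ] tcp [498.6 122.5 145.6] q7 0.59 13.0
lid yaw -44.7 F [ 1.1 -1.3  5.7] M [-0.526 -0.018  0.044] tcp [498.6 122.7 145.7] q7 0.54 13.2
lid yaw -47.5 F [ 0.7 -1.9  5.7] M [-0.503 -0.006 -0.01 ] tcp [498.5 122.6 145.6] q7 0.49 13.4
```

```bash
python3 -m jog '[[10,0,0,0,0,0,-0.05],[10,0,0,0,0,0,0]]' >/dev/null; python3 st.py
python3 -m jog '[[10,0,0,0,0,0,-0.05],[10,0,0,0,0,0,0]]' >/dev/null; python3 st.py
python3 -m jog '[[10,0,0,0,0,0,-0.05],[10,0,0,0,0,0,0]]' >/dev/null; python3 st.py
```

```text
lid yaw -50.4 F [ 0.  -1.1  4.6] M [-0.527 -0.011 -0.025] tcp [498.5 122.6 145.6] q7 0.45 13.6
lid yaw -53.3 F [-0.4 -2.2  4.9] M [-0.539  0.041 -0.062] tcp [498.3 122.6 145.5] q7 0.40 13.8
lid yaw -56.1 F [ 1.4 -1.7  5.8] M [-0.58   0.094  0.012] tcp [498.2 122.6 145.5] q7 0.36 14.0
```

```bash
python3 -m jog '[[10,0,0,0,0,0,-0.05],[10,0,0,0,0,0,0]]' >/dev/null; python3 st.py
python3 -m jog '[[10,0,0,0,0,0,-0.04],[10,0,0,0,0,0,0]]' >/dev/null; python3 st.py
python3 -m jog '[[10,0,0,0,0,0,-0.04],[10,0,0,0,0,0,0]]' >/dev/null; python3 st.py
```

```text
lid yaw -59.0 F [ 0.2 -1.7  5. ] M [-0.493  0.176  0.054] tcp [498.  122.7 145.4] q7 0.31 14.2
lid yaw -61.2 F [ 0.1 -1.1  4.6] M [-0.36  0.1   0.2 ] tcp [498.  122.9 145.3] q7 0.28 14.4
lid yaw -63.5 F [ 0.9 -1.1  3.4] M [-0.227  0.05   0.334] tcp [498.  123.  145.2] q7 0.24 14.6
```

The moment is rising along the ramp. I average a few readings before the last bit.

```bash
for i in 1 2 3 4; do python3 -m jog '[[10,0,0,0,0,0,0]]' >/dev/null; python3 st.py; done
```

```text
lid yaw -63.5 F [ 1.4 -0.3  2.2] M [-0.238  0.153  0.246] tcp [498.  123.  145.2] q7 0.24 14.7
lid yaw -63.6 F [0.2 0.  2.6] M [-0.172  0.166  0.333] tcp [498.  123.  145.2] q7 0.24 14.8
lid yaw -63.6 F [ 0.3 -0.3  2.8] M [-0.145  0.213  0.345] tcp [498.  123.  145.2] q7 0.24 14.9
lid yaw -63.6 F [-0.6 -0.6  1.6] M [-0.135  0.179  0.374] tcp [498.1 123.  145.2] q7 0.24 15.0
```

```bash
python3 -m jog '[[10,0,0,0,0,0,-0.01],[10,0,0,0,0,0,0],[10,0,0,0,0,0,0]]' >/dev/null; python3 st.py; for i in 1 2 3; do python3 -m jog '[[10,0,0,0,0,0,0]]' >/dev/null; python3 st.py; done
```

```text
lid yaw -64.3 F [-0.5 -0.4  0.7] M [0.022 0.241 0.428] tcp [498.1 123.  145.2] q7 0.23 15.3
lid yaw -64.3 F [-1.1  0.4  0.5] M [0.061 0.262 0.366] tcp [498.1 123.  145.2] q7 0.23 15.4
lid yaw -64.3 F [-0.8 -0.2 -0.9] M [0.043 0.276 0.413] tcp [498.1 123.  145.3] q7 0.23 15.5
lid yaw -64.3 F [-0.9  1.3 -0.3] M [0.115 0.289 0.369] tcp [498.1 123.  145.3] q7 0.23 15.6
```

The mean moment is 0.39 N m, so the lid is snug, and the vertical force is about zero. I release and rise.

```bash
python3 -m jog '[[50,0,0,0,0,0,0],[50,0,0,0,0,0,0],[50,0,0,0,0,0,0],[50,0,0,0,0,0,0],[50,0,0,0,0,0,0],[50,0,0,10,0,0,0],[50,0,0,20,0,0,0],[50,0,0,30,0,0,0],[50,0,0,30,0,0,0],[50,0,0,30,0,0,0],[50,0,0,0,0,0,0],[50,0,0,0,0,0,0],[50,0,0,0,0,0,0]]'; python3 st.py
python3 - <<'E'
from h import *
d=grab('wrist','w5.png'); P=pts(d); hsv=cv2.cvtColor(d['img'],cv2.COLOR_RGB2HSV)
near=(d['z_map']>0)&(np.hypot(P[...,0]-.499,P[...,1]-.122)<.045)
k=near&(P[...,2]>.155)&(P[...,2]<.172); A=P[k]
print('bar',len(A),np.median(A[:,2]),cv2.minAreaRect((A[:,:2]*1000).astype(np.float32)),'tilt fit',np.linalg.lstsq(np.c_[A[:,:2]-A[:,:2].mean(0),np.ones(len(A))],A[:,2],rcond=None)[0].round(4))
E
```

```text
time_s: 16.9
tcp_pos: [0.4977, 0.1227, 0.2649]
ee_rot: [0.532, 0.847, -0.0, -0.0]
force: [-0.9, -0.3, 0.1]
finger_gap: 0.0503
finger_force: 0.0
lid yaw -64.3 F [-0.9 -0.3  0.1] M [-0.039  0.034  0.016] tcp [497.7 122.7 264.9] q7 0.19 16.9
bar 1472 0.1633446071630869 ((499.54864501953125, 122.16278076171875), (16.02288055419922, 59.62747573852539), 28.552104949951172) tilt fit [ 0.0036 -0.0177  0.1631]
```

View pics/w5.png

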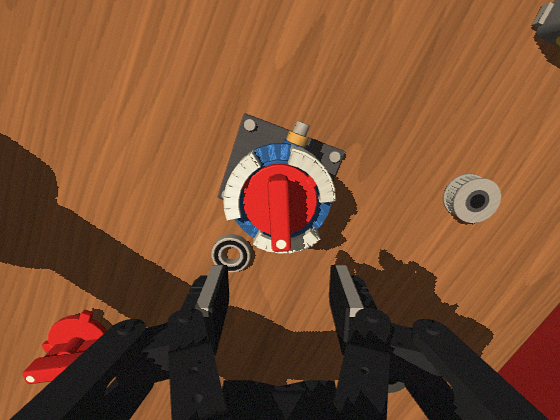

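The lid sits central and level on the canister at (281,200), with its dot at (281,243) and its ears under the claws. The bar yaw reads -61.5° against -64.3° for the tool, so I check whether it sprang back.

```bash
python3 - <<'E'
from h import *
for i in range(2):
    d=grab('wrist'); P=pts(d)
    near=(d['z_map']>0)&(np.hypot(P[...,0]-.499,P[...,1]-.122)<.045)
    k=near&(P[...,2]>.155)&(P[...,2]<.172)
    A=np.array([plane(d,u,v,.164) for v,u in np.argwhere(k)])[:,:2]*1000
    e,V=np.linalg.eigh(np.cov(A.T)); hsv=cv2.cvtColor(d['img'],cv2.COLOR_RGB2HSV)
    w=k&(hsv[...,1]<90); D=P[w].mean(0)[:2]*1000; c=cv2.minAreaRect(A.astype(np.float32))
    print(c,'pca',np.degrees(np.arctan2(V[1,1],V[0,1])),'dot',np.degrees(np.arctan2(*(D-c[0])[::-1])))
E
python3 st.py
```

```text
((498.966796875, 123.3993911743164), (15.747115135192871, 60.355918884277344), 28.483610153198242) pca 118.40274697867676 dot -62.1212899490815
((498.9547119140625, 123.43804931640625), (15.765294075012207, 60.39009094238281), 28.485069274902344) pca 118.44361492086368 dot -62.15826657098207
lid yaw -64.3 F [ 0.6 -0.5  0.2] M [ 0.017 -0.041  0.007] tcp [497.6 122.7 264.3] q7 0.19 17.05
```

The 2.7° lag fits twist compliance in the grip under 0.39 N m. The ramp is self-locking, and the sink and angle past ramp contact both point to roughly 15–22 N, inside the window. I hand in.

```bash
python3 -c "
from workcell import r
print(r.close_job())"
```

```text
the job is handed in; nothing more can be done
None
```

The middle-sized red lid is on the canister, level and central, and screwed clockwise to a measured 0.39 N m (snug is about 0.4). The job was handed in at about 17 s, and the hand-in returned no verdict. I estimated the ears' pull at 15–22 N from angle and sink, not measured directly, and touched nothing else on the bench.

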